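Load the sprung pan with the check weight and slide it under the dial gauge

TASK

Get the pan's spring ready to be checked: stand the larger of the two steel check weights upright in the middle of the sprung pan, lowering it gently so that the pan is not slammed down to its stop, and let go. Then slide the pan's carriage along its bed until the middle of the weight's top is right under the tip of the dial gauge's probe, and let go. Do not bump the gauge, and leave the small weight, the jar, the carton and the spanner where they are.

Things in the scene. Friction and masses are not known exactly. Their poses are not given: they have to be found in the camera images.
- big_weight: The larger check weight, plain steel, about 0.5 kg: an upright cylinder 44 mm in diameter and 38 mm high, on it a neck 16 mm in diameter and 8 mm high, and on that a flat-topped round knob 24 mm in diameter and 12 mm high; 58 mm in all. Best held by the cylinder, across its 44 mm. Origin at the centre of its underside, z up. It stands on the bench beside the bed, on the robot's left.
- big_weight_top (a point): Centre of the big weight's knob top (a dark dot 6 mm across), 58 mm above its underside.
- small_weight: The smaller check weight, same shape, about 0.2 kg: cylinder 32 mm in diameter, 28 mm high, knob 18 mm in diameter, 43 mm high in all. Origin at the centre of its underside. It also stands left of the bed; it and the big weight may have changed places. Leave it alone.
- bed: Fixed slide bed on the bench: dark steel plate 110 mm (x) by 400 mm (y) with two steel rails along y, top of the rails 24 mm above the bench, end blocks 32 mm high. Origin at the centre of its underside; its y axis is the sliding direction, roughly the robot's left. Its -x long side faces the robot.
- carriage (a joint): Slide of the carriage along the bed, in m: 0 at the bed's +y end, growing to 0.24 as it moves along the bed's -y, which is towards the gauge. It stays where it is left (about 2.5 N of friction). The gauge comes well short of the end stop. Carriage: dark steel block 100 by 90 mm, top 46 mm above the bench, carrying the pan over its middle.
- handle (a point): On the axis of the carriage's handle, an upright plain steel post 14 mm in diameter, 115 mm in front of the pan's centre (bed's -x), moving with the carriage. The post's top is 87 mm above the bench; it stands on a flat bar 14 mm wide whose top is 40 mm above the bench and which runs from the post to the block along the bed's x. This point is 70 mm above the bench.
- pan_mid (a point): Centre of the upper face of the sprung pan: a flat aluminium disc 100 mm in diameter and 4 mm thick, without a rim, with a thin dark circle 60 mm across around its centre. Its upper face is 76 mm above the bench when empty.
- pan (a joint): How far the pan is pressed down, in m: 0 empty, stop at 0.020. Spring about 600 N/m, so the big weight alone presses it down by about 7 to 10 mm.
- gauge: Fixed dial gauge on a stand, beyond the bed as seen from the robot: grey foot 60 by 50 by 55 mm, steel column 14 mm in diameter and 255 mm high standing 115 mm beyond the tip (bed's +x), a thin arm 209 mm above the bench, and a round dial 58 mm in diameter facing the robot, centred 75 mm above the tip, with the probe pointing straight down. Origin on the bench straight under the probe's tip; axes as the bed's. Do not bump it.
- tip (a point): Lowest point of the gauge's probe (rod 4.4 mm in diameter), 134 mm above the bench, over the path of the pan's centre. The big weight standing on the pan passes about 8 mm below it.
- jar: Bystander: closed jar with a black lid, 68 mm in diameter, 85 mm high. Origin under its centre.
- carton: Bystander: closed cardboard box 90 by 120 by 70 mm. Origin under its centre.
- spanner: Bystander: steel spanner 170 mm long, lying on the bench on the right of the bed, beyond the gauge. Origin near its middle.
There are look-alikes about, which are no part of the job. Leave any blue or turquoise look-alike of the big_weight alone.

How it is judged:
By the outcome, as a careful person would: the job done as asked, in the order asked, and still so for the second after the job is handed in, with the robot touching nothing.
It also fails if it takes over 48 s, if anything falls off the work surface, if the arm or the gripper's body presses on something with over 40 N, if the wrist force passes 120 N, or if a joint passes its speed limit or range.

ROBOT

A 7-joint arm with a two-finger parallel gripper is mounted at the origin on the work surface. World frame = base frame: x ahead of the robot, y to its left, z up, the work surface at z = 0. Lengths are in m, angles in degrees, forces in N, time in s.
With the tool pointing down it reaches from about 0.4 to 0.925 m from the base axis. Payload 5.6 kg.
Tool frame: the origin (TCP) lies at the very end of the fingers, on their centre line; the grasp point (between the pads) lies 19 mm behind it; z points along the fingers, y is the line along which they close (so a half turn about z gives the same grasp; the last joint's range is limited). The gripper opens to 85 mm and grips with 20 to 120 N. Pads are 22 mm wide; open, the fingers measure 114 mm over their backs; the gripper's body (76 mm by 85 mm) begins 54 mm behind the grasp point. The pads swing forward as they close: fully open they stand 13 mm farther back than shut.
Start: joints at [-68.698, 26.786, -0.665, 91.828, 0.344, 61.387, -3.226], TCP at [0.262, 0.595, 0.231] pointing down, gripper open.
Joint ranges: [-144.91, 144.91], [-17.63, 115.5], [-89.93, 88.59], [15.96, 139.68], [-74.01, 254.01], [8.47, 105.57], [-167.45, 167.45]. Speed limits (degrees/s): [147.25, 147.25, 180, 180, 180, 180, 180].

INTERFACE

Orientations are given as a 3x3 rotation matrix whose columns are the frame's x, y, z axes.
In Python, from plant import env, ik, imaging, find_in, mark_of gives the robot as it stands. Calls block until the motion is done:
- env.move_to(position, orientation): joint-space move of the TCP to a pose.
- env.move_linear(position, orientation=None, rate=0.15, until_force=None): straight line of the TCP; orientation=None keeps the orientation; rate is the mean speed in m/s. With until_force (N) it stops when the force on the tool has changed by that much, and returns True; else False.
- env.set_joints(angles): joint-space move.
- env.set_gripper(opening): finger opening in m; the grip force is fixed at half the most; returns when the fingers have stopped.
- env.sleep(seconds).
- ik(position, orientation): joint angles nearest the present ones, or None.
- env.get_state(): the state.
- imaging.read_camera(name): name is "scene" or "top"; returns a dict with "pixels" (480x640x3 uint8, red, green, blue), "vfov" (degrees; the focal length in pixels is half the picture's height over the tangent of half this angle, whatever the lens; pixels are square), "cx", "cy" (the principal point, pixels), "k1" (the pictures are not rectified: a ray, as slopes to the right and down, at radius r is drawn at 1 + k1 r^2 times it, then the intrinsics apply), "R" (3x3) and "t" (3): a world point X has camera coordinates R X + t. Camera axes: x right, y down, z forward; pixel columns grow to the right and rows downward; lengths in m; the calibration is good to about 2 mm. A picture is of the moment at which its call begins. There is no depth.
A pose or a line that the arm cannot do raises env.IKError and nothing moves.
- env.sign_off(): hands the job in; it is judged then, once.
Trained networks look in a picture, given as the dict that the camera call returned (one of the last four; its "shot" number tells which), for a name from the list of things; names that differ only in an ending like _2 or _b are one class to them, and where a whole thing is asked for, a point or a joint stands for the part that bears it (a point fixed in the world has none). Each returns a list of dicts, best first, with "score" (0 to 1); they miss things now and then, are a little off and sometimes report something else, mostly with a low value. They report only what shows in the picture. A call takes as long as a camera call. They do not tell look-alikes from the thing itself.
- find_in(name, picture): "box" ([left, top, right, bottom] as shares, 0 to 1, of the picture: columns of its width, rows of its height, round what is visible of it).
- mark_of(name, picture): "point" ([column, row] as shares, 0 to 1, of the picture: columns of its width, rows of its height: a listed point, or the origin of a listed thing).
The state is a dict: "t": time; "q": joint angles; "joint_velocities": joint speeds; "effort": joint torques, N m; "position": TCP position; "tool_rot": TCP orientation; "wrist_force": force on the tool from outside, world axes, zero at the start; "ft_torque": the same for the moment, N m; "gripper_width": finger opening in m; "grip_force": force on a finger pad.
Only numpy, scipy, OpenCV 4.12 (cv2) and the standard library are available. Lean on these libraries where they do the work, as an engineer would, in place of code of your own. Each camera call takes 0.05 s, during which the arm holds its last target. There are 200 camera calls.

## Working session

There is one attempt and no reset: what is moved stays moved. The work goes in short steps, each a Python script; the robot and the scene stay as the last script left them, time stands still between calls to the robot, and variables do not carry over. Pictures are saved under pics/ and viewed, at most 10 in all, crops included, and the job is handed in when it is done.

```bash
mkdir -p pics; ls; cat > h.py <<'E'
import numpy as np, cv2
from plant import env, ik, imaging, find_in, mark_of
def K(p):
    h,w=p["pixels"].shape[:2]; f=h/2/np.tan(np.radians(p["vfov"])/2)
    return f
def ray(p,uv):
    f=K(p); d=np.array([(uv[0]-p["cx"])/f,(uv[1]-p["cy"])/f]); s=d.copy()
    for _ in range(30): s=d/(1+p["k1"]*(s@s))
    R=np.array(p["R"]); t=np.array(p["t"])
    return -R.T@t, R.T@np.array([s[0],s[1],1.])
def at_z(p,uv,z):
    c,d=ray(p,uv); return c+d*(z-c[2])/d[2]
def proj(p,X):
    x=np.array(p["R"])@np.array(X)+np.array(p["t"]); s=x[:2]/x[2]; s=s*(1+p["k1"]*(s@s))
    return s*K(p)+[p["cx"],p["cy"]]
def tri(ps,uvs):
    A=np.zeros((3,3)); b=np.zeros(3)
    for p,uv in zip(ps,uvs):
        c,d=ray(p,uv); d/=np.linalg.norm(d); M=np.eye(3)-np.outer(d,d); A+=M; b+=M@c
    return np.linalg.solve(A,b)
def save(p,n): cv2.imwrite("pics/"+n,cv2.cvtColor(p["pixels"],cv2.COLOR_RGB2BGR))
def down(deg):  # tool pointing down, y axis at angle deg in world
    a=np.radians(deg); y=np.array([np.cos(a),np.sin(a),0]); z=np.array([0,0,-1.])
    return np.column_stack([np.cross(y,z),y,z])
E
python3 - <<'E'
from h import *
S=imaging.read_camera("scene");T=imaging.read_camera("top")
save(S,"s1.png");save(T,"t1.png")
for p,n in((S,"S"),(T,"T")):
    print(n,-np.array(p["R"]).T@np.array(p["t"]))
    for k in ["big_weight","big_weight_top","small_weight","bed","handle","pan_mid","gauge","tip","jar","carton","spanner"]:
        for m in mark_of(k,p)[:3]: print(n,k,np.round(np.array(m["point"])*[640,480],1),round(m["score"],2))
print(env.get_state()["t"])
E
```

```text
pics
S [ 0.98147037 -0.50497022  0.91986299]
S big_weight [345.6 204.8] 0.9
S big_weight [347.9 184.9] 0.86
S big_weight [327.  163.4] 0.7
S big_weight_top [327.5 146.2] 0.85
S big_weight_top [343.  192.1] 0.66
S big_weight_top [288.  310.9] 0.65
S small_weight [385.4 220.9] 0.64
S bed [290.3 307.3] 0.57
S handle [271.7 232.2] 0.94
S pan_mid [319.1 251.9] 0.57
S pan_mid [427.8 169.3] 0.5
S tip [266.6 294.3] 0.59
S jar [440.8 244.1] 0.68
S carton [430.2 170.8] 0.67
S spanner [151.1 404.2] 0.57
T [0.34086689 0.03113978 1.11656979]
T big_weight [198.8 330.6] 0.77
T big_weight [243.4 271.4] 0.75
T big_weight [207.1 292.7] 0.57
T big_weight_top [197.1 288.7] 0.87
T big_weight_top [322.7 233.4] 0.73
T big_weight_top [240.2 267.3] 0.71
T small_weight [231.6 221.5] 0.55
T bed [368.2 236.3] 0.92
T handle [327.9 283.5] 0.76
T pan_mid [320.1 237.6] 0.56
T pan_mid [230.5 223.1] 0.21
T tip [407.2 218.5] 0.61
T jar [221.3 172.7] 0.84
T carton [137.2 229.7] 0.8
T carton [199.8 289. ] 0.27
T spanner [507.8 264.3] 0.68
1.2
```

View pics/s1.png

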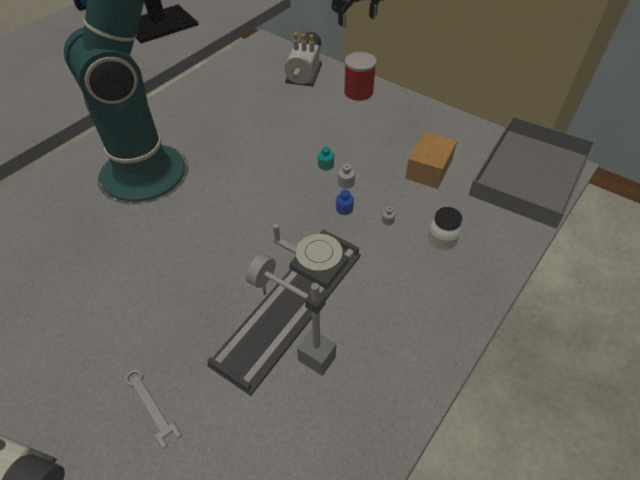

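View pics/t1.png

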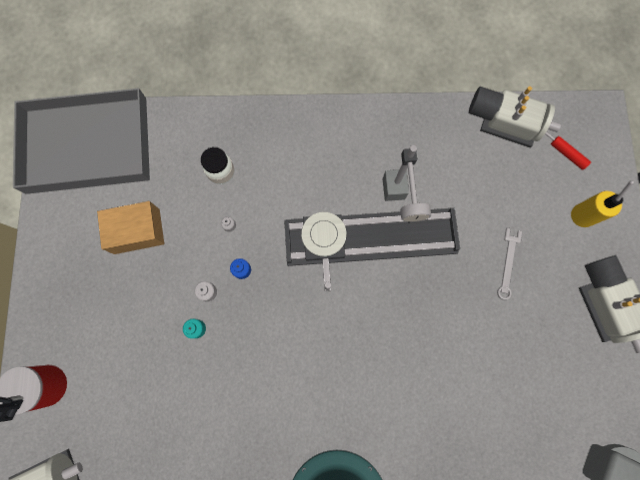

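The steel candidates are the weight at scene (347,177) / top (205,291) and the one at scene (388,216) / top (228,224). The blue one (scene (345,203)) and the turquoise one (scene (326,158)) are look-alikes. The steel one at top (205,291) is clearly the larger of the two. I'll confirm with one crop and measure.

```bash
python3 - <<'E'
from h import *
S=imaging.read_camera("scene");T=imaging.read_camera("top")
a=cv2.resize(S["pixels"][140:310,240:410],(510,510),interpolation=cv2.INTER_CUBIC)
b=cv2.resize(T["pixels"][195:345,180:250],(238,510),interpolation=cv2.INTER_CUBIC)
cv2.imwrite("pics/c1.png",cv2.cvtColor(np.hstack([a,b]),cv2.COLOR_RGB2BGR))
for n,uv in (("top",(205,290.5)),("blue",(240,268)),("turq",(193,328)),("small",(228,224))):
    print(n,at_z(T,uv,.055 if n!="small" else .043))
for k in ["big_weight_top","handle","pan_mid","tip"]:
    for p,n in((S,"S"),(T,"T")):
        for m in mark_of(k,p)[:5]:
            uv=np.array(m["point"])*[640,480]
            print(n,k,uv.round(1),round(m["score"],2),at_z(p,uv,dict(big_weight_top=.058,handle=.07,pan_mid=.076,tip=.134)[k]).round(4))
# bed corners in top (z~.032)
for uv in ((286,221),(289,264),(455,209),(458,251)): print(at_z(T,uv,.032).round(4))
E
```

```text
top [0.45006561 0.28412087 0.055     ]
blue [0.49877259 0.20792259 0.055     ]
turq [0.36928572 0.30743587 0.055     ]
small [0.60278975 0.23931197 0.043     ]
S big_weight_top [344.3 192.8] 0.87 [0.5016 0.2106 0.058 ]
S big_weight_top [325.5 146.9] 0.71 [0.3641 0.3182 0.058 ]
S big_weight_top [344.5 166.3] 0.67 [0.4474 0.2872 0.058 ]
T big_weight_top [198.  288.8] 0.84 [0.4537 0.2989 0.058 ]
T big_weight_top [189.2 327.5] 0.67 [0.3704 0.315  0.058 ]
S handle [275.9 231.2] 0.93 [0.4565 0.0116 0.07  ]
T handle [327.4 284.2] 0.79 [0.4578 0.0145 0.07  ]
S pan_mid [345.2 184.3] 0.72 [0.4968 0.2202 0.076 ]
S pan_mid [316.3 251. ] 0.64 [0.5654 0.0174 0.076 ]
T pan_mid [320.6 234.4] 0.86 [0.5677 0.0276 0.076 ]
S tip [265.7 292. ] 0.82 [ 0.5781 -0.1527  0.134 ]
S tip [429.3 166.5] 0.68 [0.6505 0.3331 0.134 ]
S tip [441.1 240.4] 0.22 [0.7787 0.1547 0.134 ]
T tip [407.7 220.8] 0.65 [ 0.5811 -0.1555  0.134 ]
[0.6104 0.1071 0.032 ]
[0.5095 0.1004 0.032 ]
[ 0.6325 -0.2866  0.032 ]
[ 0.5331 -0.286   0.032 ]
```

View pics/c1.png

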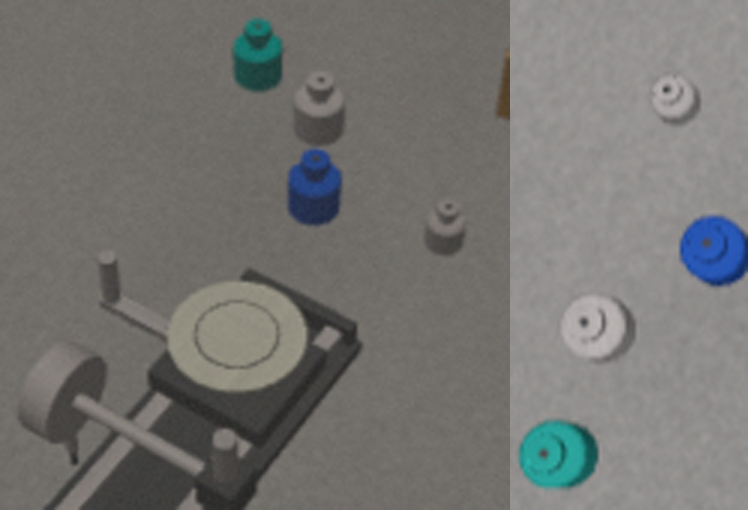

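The crop confirms it. The plain steel weight, with its dot at scene (346.7,166.3) / top (202.1,289.7), stands between turquoise and blue and is clearly larger than the steel one at crop (445,228). The probe tip is at scene (264.7,294.3). Next I'll locate these points and grasp the big weight.

```bash
python3 - <<'E'
from h import *
import json
S=imaging.read_camera("scene");T=imaging.read_camera("top")
uvs=[(346.7,166.3),(202.1,289.7)]
for p,uv in zip((S,T),uvs): print("w",at_z(p,uv,.058))
w=tri((S,T),uvs); print(w)
pan=[]
for p,c in((S,(319,251)),(T,(323,234))):
    m=np.zeros((482,642),np.uint8)
    g=cv2.cvtColor(p["pixels"],cv2.COLOR_RGB2HSV)
    cv2.floodFill(im:=cv2.GaussianBlur(p["pixels"],(3,3),0).copy(),m,(int(c[0]),int(c[1])),255,(22,)*3,(22,)*3,cv2.FLOODFILL_FIXED_RANGE|cv2.FLOODFILL_MASK_ONLY)
    pts=cv2.convexHull(cv2.findNonZero(m[1:-1,1:-1]))
    P=np.array([at_z(p,q[0],.076)[:2] for q in pts],np.float32)
    (cx,cy),r=cv2.minEnclosingCircle(P); e=cv2.fitEllipse(P); print("pan",cx,cy,r,e); pan.append(e[0])
print("tip S",at_z(S,(264.7,294.3),.134),"handle top S",at_z(S,(275.7,225.7),.087))
wm=np.mean([at_z(p,uv,.058)[:2] for p,uv in zip((S,T),uvs)],0)
for yaw in(53,-127):
  for xy in (wm,np.mean(pan,0)):
    print(yaw,[None if (q:=ik([*xy,z],down(yaw))) is None else np.round(q) for z in(.006,.2)])
E
```

```text
w [0.45177373 0.29059073 0.058     ]
w [0.45161744 0.28984015 0.058     ]
[0.4518035  0.29000551 0.05831503]
pan 0.5505039691925049 0.013342151418328285 0.0685063824057579 ((0.5529178380966187, 0.014519531279802322), (0.09720552712678909, 0.13839678466320038), 109.59083557128906)
pan 0.5705997347831726 0.02116966061294079 0.02795121632516384 ((0.5701470375061035, 0.02121906168758869), (0.05406627058982849, 0.05519109591841698), 11.08328628540039)
tip S [ 0.57998486 -0.15771963  0.134     ] handle top S [0.45626994 0.01314191 0.087     ]
53 [array([-40.,  35.,   4., 115.,  -5.,  30.,  21.]), array([-43.,  18.,   8., 110.,  -3.,  52.,  20.])]
53 [array([-14.,  37.,  12., 112., -13.,  32.,  59.]), array([-25.,  21.,  24., 107., -10.,  54.,  57.])]
-127 [array([ -82.,   56.,   63.,  118.,  -67.,   54., -107.]), array([ -91.,   39.,   78.,  113.,  -43.,   65., -122.])]
-127 [array([-50.,  58.,  63., 114., -66.,  56., -78.]), array([-58.,  42.,  77., 109., -45.,  68., -90.])]
```

```bash
python3 - <<'E'
from h import *
S=imaging.read_camera("scene");print("panS",at_z(S,(319,251),.076))
R=down(53); w=np.array([.4517,.290])
env.move_to([*w,.20],R)
env.set_gripper(.07)
env.move_linear([*w,.10],rate=.2)
print(env.move_linear([*w,.007],rate=.07,until_force=6))
s=env.get_state();print(s["t"],s["position"],s["wrist_force"])
env.set_gripper(.03)
s=env.get_state();print(s["t"],s["gripper_width"],s["grip_force"],s["wrist_force"])
env.move_linear([*w,.06],rate=.08)
env.sleep(.2)
s=env.get_state();print(s["t"],s["position"],s["gripper_width"],s["grip_force"],s["wrist_force"])
p=imaging.read_camera("scene")
cv2.imwrite("pics/c2.png",cv2.cvtColor(cv2.resize(p["pixels"][60:310,220:470],(600,600)),cv2.COLOR_RGB2BGR))
E
```

```text
panS [0.57009719 0.02087972 0.076     ]
False
5.6333 [0.45202052 0.29025437 0.00746284] [-0.31092899  0.0375935  -0.30432981]
5.9917 0.04276730440557888 60.71397120365873 [-1.09432673 -1.58335205  5.83114192]
7.0083 [0.45138313 0.28973751 0.05943496] 0.04216839100107097 61.46029345225543 [ 0.02381549  0.38432497 -6.05289054]
```

View pics/c2.png

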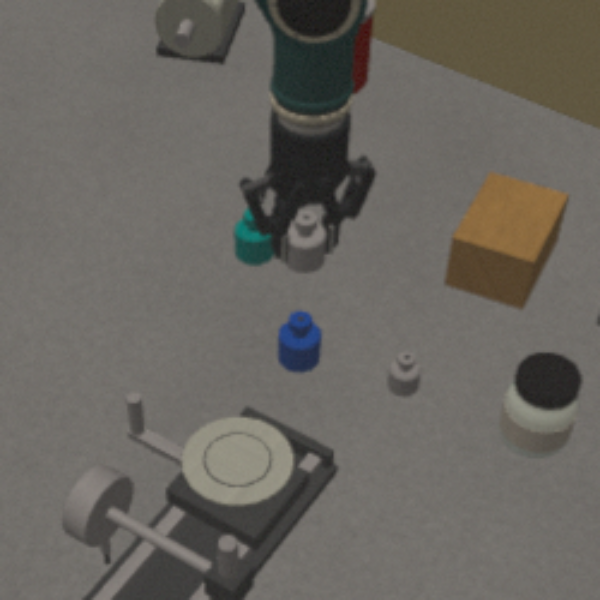

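Weight held upright (crop (306,240)), and the neighbours are untouched. Now I'll place it gently.

```bash
python3 - <<'E'
from h import *
S=imaging.read_camera("scene")
s=env.get_state(); off=at_z(S,(347.5,149.2),s["position"][2]+.051)[:2]-s["position"][:2]
print("off",off)
c=np.array([.5703,.0208])-(off if np.abs(off).max()<.004 else 0)
R=down(53); p=s["position"]
env.move_linear([p[0],p[1],.17],rate=.2)
env.move_linear([*c,.17],R,rate=.2)
env.move_linear([*c,.092],rate=.1)
env.sleep(.2); f0=env.get_state()["wrist_force"][2]
print(f0)
z=.088
while z>.068:
    env.move_linear([*c,z],rate=.02); env.sleep(.08)
    s=env.get_state(); f=s["wrist_force"][2]; print(round(s["t"],2),round(z,4),s["position"].round(4) if hasattr(s["position"],'round') else s["position"],round(f,2))
    if f>-.6: break
    z-=.0015
E
```

```text
off [-0.00148406  0.00353622]
-5.563680889646849
11.02 0.088 [0.5717 0.0172 0.0879] -5.28
11.35 0.0865 [0.5718 0.0173 0.0865] -5.93
11.68 0.085 [0.5718 0.0173 0.085 ] -5.11
12.02 0.0835 [0.5717 0.0173 0.0835] -4.95
12.35 0.082 [0.5719 0.0173 0.0821] -4.27
12.68 0.0805 [0.572  0.0173 0.0806] -4.08
13.02 0.079 [0.572  0.0173 0.0791] -3.45
13.35 0.0775 [0.572  0.0173 0.0776] -2.06
13.68 0.076 [0.572  0.0173 0.0761] -0.8
14.02 0.0745 [0.572  0.0173 0.0746] 0.15
```

```bash
python3 - <<'E'
from h import *
p=imaging.read_camera("scene")
cv2.imwrite("pics/c3.png",cv2.cvtColor(cv2.resize(p["pixels"][200:310,250:390],(763,600),interpolation=cv2.INTER_CUBIC),cv2.COLOR_RGB2BGR))
for z in(.124,.126):print(proj(p,[.5703,.0208,z]))
print([ (np.array(m["point"])*[640,480],m["score"]) for m in mark_of("big_weight_top",p)])
E
```

```text
[318.8441053 236.6452057]
[318.83508118 236.02174931]
[(array([319.424, 236.016]), 0.79), (array([343.872, 190.32 ]), 0.67)]
```

View pics/c3.png

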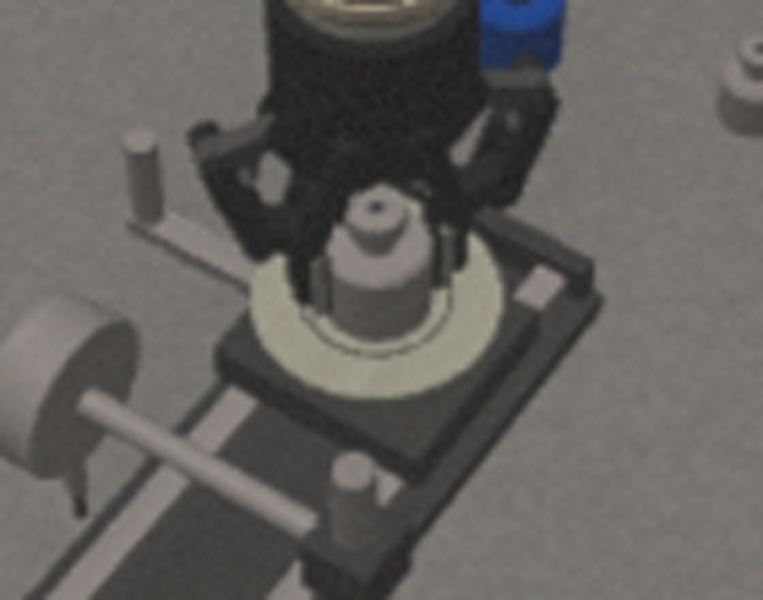

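The dot is at scene (319.2,238). The visible gap between weight and ring (15 px crop) matches a centred weight. I'll release it and measure the slide.

```bash
python3 - <<'E'
from h import *
c=env.get_state()["position"]
env.set_gripper(.062); env.sleep(.1)
env.move_linear([c[0],c[1],.17],rate=.12)
h=[.4563,.0133]
for a in(93.3,-86.7):
    print(a,ik([*h,.052],down(a)))
a=93.3 if ik([*h,.052],down(93.3)) is not None else -86.7
env.move_to([.42,.05,.19],down(a))
p=imaging.read_camera("scene");T=imaging.read_camera("top")
a=cv2.resize(p["pixels"][200:320,230:350],(600,600),interpolation=cv2.INTER_CUBIC)
cv2.imwrite("pics/c4.png",cv2.cvtColor(a,cv2.COLOR_RGB2BGR))
for k in("big_weight_top","tip","handle"):
  for q in(p,T): print(k,q["t"] is None,[((np.array(m["point"])*[640,480]).round(1),round(m["score"],2)) for m in mark_of(k,q)][:2])
print(env.get_state()["t"],env.get_state()["q"])
E
```

```text
93.3 [ -9.14630144  25.29569795   3.86548278 125.39967931  -3.36424231
  29.39724273  90.5813711 ]
-86.7 [-38.19011276  30.0874872   39.46981529 127.15062318 -34.95119917
  33.79834145 -59.27139019]
big_weight_top False [(array([324.7, 147. ]), 0.58), (array([342.1, 188. ]), 0.55)]
big_weight_top False [(array([242.5, 263. ]), 0.91), (array([189.8, 331.3]), 0.9)]
tip False [(array([269.4, 293.1]), 0.86)]
tip False [(array([409.7, 220.5]), 0.77)]
handle False [(array([272.3, 230.7]), 0.71)]
handle False [(array([136.8, 230.5]), 0.44)]
16.5667 [-15.53454305   7.89612113   4.57356138 124.56918203  -0.83861864
  47.59340473  82.83791683]
```

View pics/c4.png

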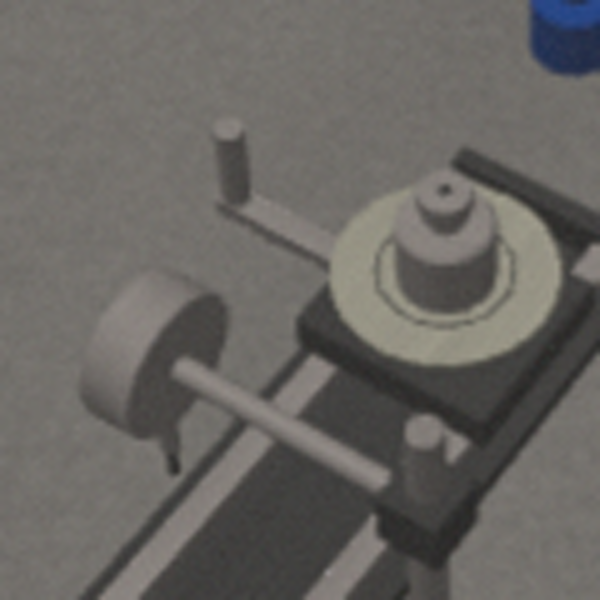

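Weight stands centred (dot at scene (319.0,237.8)), tip at (264.6,294.4). Next I'll grip the handle, slide to about 12 mm short, and look.

```bash
python3 - <<'E'
from h import *
p=imaging.read_camera("scene")
tip=at_z(p,(264.6,294.4),.134); dot=at_z(p,(319.0,237.8),.1245)
print(tip,dot)
u=np.array([.058,-.998]);u/=np.linalg.norm(u)
d=(tip-dot)[:2]@u; print("d",d,"lateral",(tip-dot)[:2]-d*u)
h=np.array([.4563,.0133]); R=down(93.3)
env.set_gripper(.05)
env.move_to([*h,.14],R)
print(env.move_linear([*h,.050],rate=.07,until_force=6))
env.set_gripper(.005)
s=env.get_state();print(s["t"],s["gripper_width"],s["grip_force"],s["position"],s["wrist_force"])
e=s["position"][:2]+u*(d-.012)
env.move_linear([*e,s["position"][2]],rate=.04)
s=env.get_state();print(s["t"],s["gripper_width"],s["position"],s["wrist_force"])
p=imaging.read_camera("scene")
a=cv2.resize(p["pixels"][240:340,210:310],(600,600),interpolation=cv2.INTER_CUBIC)
cv2.imwrite("pics/c5.png",cv2.cvtColor(a,cv2.COLOR_RGB2BGR))
E
```

```text
[ 0.57998298 -0.15799845  0.134     ] [0.5726993  0.01819719 0.1245    ]
d 0.1763214278685751 lateral [-0.00294619 -0.00017122]
False
19.1417 0.01286603267985423 58.364909291267395 [0.45643465 0.01329955 0.05033632] [-1.62786105  0.22274727  4.62393217]
23.4 0.012461497151659796 [ 0.46567172 -0.15051576  0.05036506] [-1.05294037  1.19778087  5.15850223]
```

View pics/c5.png

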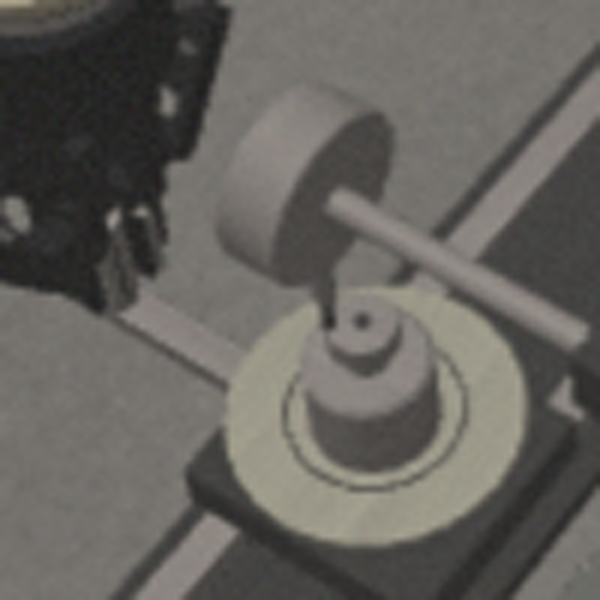

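```bash
python3 - <<'E'
from h import *
p=imaging.read_camera("scene")
tip=at_z(p,(264.8,294.3),.134); 
u=np.array([.058,-.998]);u/=np.linalg.norm(u)
for z in(.124,.1255):
    dot=at_z(p,(270.3,293.5),z); d=(tip-dot)[:2]@u; print(tip,dot,d,(tip-dot)[:2]-d*u)
s=env.get_state(); x=s["position"]; e=x[:2]+u*d
env.move_linear([*e,x[2]],rate=.03); env.sleep(.2)
print(env.get_state()["position"],env.get_state()["wrist_force"],env.get_state()["t"])
p=imaging.read_camera("scene")
a=cv2.resize(p["pixels"][260:320,235:295],(600,600),interpolation=cv2.INTER_CUBIC)
cv2.imwrite("pics/c6.png",cv2.cvtColor(a,cv2.COLOR_RGB2BGR))
t=tip
for z in(.124,.1255): print(proj(p,[t[0],t[1],z]))
E
```

```text
[ 0.58013362 -0.15760786  0.134     ] [ 0.58213208 -0.14559786  0.124     ] 0.01187382686206074 [-0.00268736 -0.00015618]
[ 0.58013362 -0.15760786  0.134     ] [ 0.58288474 -0.14627518  0.1255    ] 0.011153974406971115 [-0.00339825 -0.00019749]
[ 0.46638613 -0.16246283  0.05041297] [-0.29487681 -2.58823156  2.06343659] 24.2167
[265.29063515 297.25185953]
[265.21756287 296.81214724]
```

View pics/c6.png

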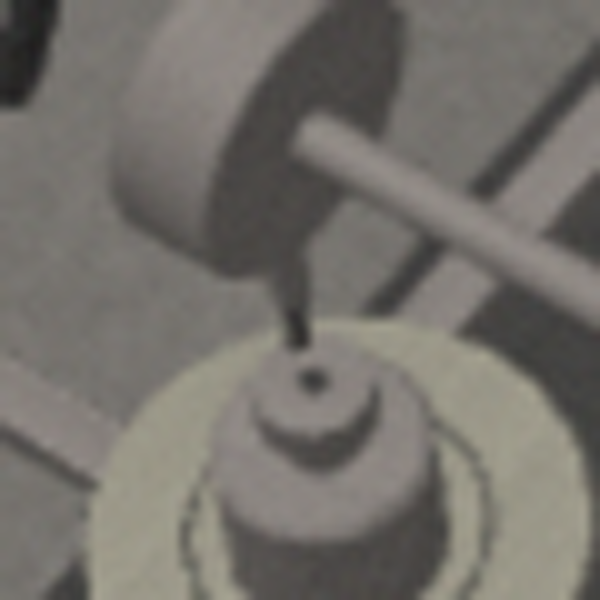

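Dot now at (266.4,297.9), tip at (264.8,294.4), so it is close. There is a small inconsistency in the dot height, so I'll check the actual pan depression from the disc shift between the empty and loaded pictures, and the weight's centring.

```bash
python3 - <<'E'
from h import *
from scipy.optimize import least_squares
def disc(im,c,w):
    y=cv2.GaussianBlur(im,(3,3),0).astype(int); m=((y[...,0]-y[...,2])>14).astype(np.uint8)
    n,l,st,_=cv2.connectedComponentsWithStats(m); k=l[:, :]
    b=1+np.argmax(st[1:,4]); return cv2.convexHull(cv2.findNonZero((l==b).astype(np.uint8)))[:,0].astype(float)
p=imaging.read_camera("scene"); a=cv2.cvtColor(cv2.imread("pics/s1.png"),cv2.COLOR_BGR2RGB)
c4=cv2.cvtColor(cv2.imread("pics/c4.png"),cv2.COLOR_BGR2RGB)
s=lambda im,x,y,n:cv2.resize(im[y:y+n,x:x+n],(600,600),interpolation=cv2.INTER_CUBIC)
def fit(im,x,y,sc,z=None):
    h=(disc(im,0,0)+.5)/sc-.5+[x,y]
    th=np.linspace(0,2*np.pi,90)
    def E(v):
        zz=v[2] if z is None else z
        P=np.array([proj(p,[v[0]+.05*np.cos(t),v[1]+.05*np.sin(t),zz]) for t in th])
        return [-cv2.pointPolygonTest(P.astype(np.float32).reshape(-1,1,2),tuple(map(float,q)),True) for q in h]
    r=least_squares(E,[*at_z(p,h.mean(0),.07)[:2]]+([.07] if z is None else []),loss="soft_l1",diff_step=1e-4,x_scale=.01)
    return r.x.round(4),round(float(np.sqrt(np.mean(np.square(r.fun)))),2),cv2.fitEllipse(h.astype(np.float32))
print("empty",fit(s(a,230,200,120),230,200,5,.076))
print("loaded",fit(c4,230,200,5,.066))
now=p["pixels"]; print("now",fit(s(now,210,240,110),210,240,600/110,.066))
print("dot",at_z(p,(266.4,297.9),.124),"tip",at_z(p,(264.8,294.3),.134))
E
```

```text
empty (array([0.5692, 0.0198]), 0.26, ((318.4111022949219, 251.66839599609375), (36.35451889038086, 46.214149475097656), 88.94698333740234))
loaded (array([0.5689, 0.0206]), 0.2, ((318.5354309082031, 254.27503967285156), (36.283451080322266, 46.13719177246094), 89.65355682373047))
now (array([ 0.579 , -0.1552]), 0.21, ((268.2974548339844, 313.0648498535156), (43.30353546142578, 50.81059265136719), 76.78221893310547))
dot [ 0.58274989 -0.15744542  0.124     ] tip [ 0.58013362 -0.15760786  0.134     ]
```

```bash
python3 - <<'E'
from h import *
p=imaging.read_camera("scene")
x0,y0,sc=238,282,10
a=cv2.cvtColor(cv2.resize(p["pixels"][y0:y0+58,x0:x0+60],None,fx=sc,fy=sc,interpolation=cv2.INTER_CUBIC),cv2.COLOR_RGB2BGR)
c=np.array([.5795,-.1557]);zp=.067
def dr(c,r,z,col):
    P=np.array([proj(p,[c[0]+r*np.cos(t),c[1]+r*np.sin(t),z]) for t in np.linspace(0,6.283,60)])
    cv2.polylines(a,[((P-[x0,y0]+.5)*sc).astype(int).reshape(-1,1,2)],True,col,1)
for r,col in((.05,(0,200,0)),(.03,(0,200,0)),(.022,(0,0,255))): dr(c,r,zp,col)
for r,h in((.022,.038),(.012,.058),(.003,.058)): dr(c,r,zp+h,(0,0,255))
d=at_z(p,(265.95,297.4),zp+.058)[:2]; print(d-c)
dr(d,.022,zp,(255,0,0))
cv2.imwrite("pics/c7.png",a)
E
```

```text
[ 0.00234338 -0.00185059]
```

View pics/c7.png

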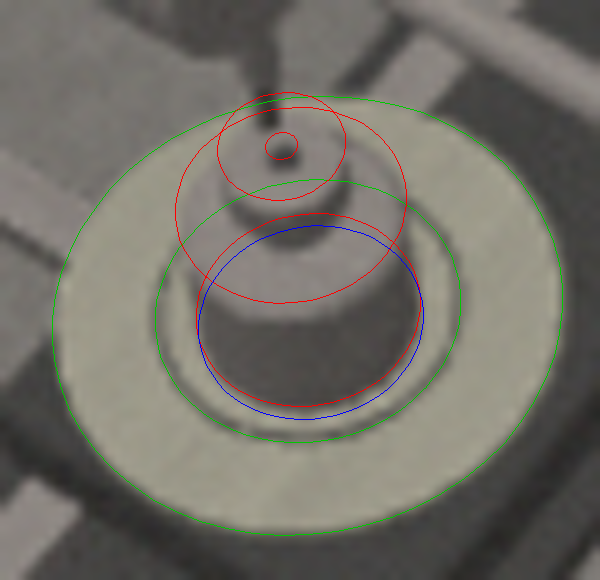

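The overlay shows the ring and disc fit and the weight standing centred within about 1 mm. Its top sits uniformly about 1 px lower than the model, which is calibration error, and the tip shares it. Relative to the tip, the remaining slide is about 0 to 1 mm. I'll let go and retreat away from the gauge.

```bash
python3 - <<'E'
from h import *
x=env.get_state()["position"]
env.set_gripper(.045); env.sleep(.2)
env.move_linear([x[0],x[1],.098],rate=.06)
env.move_linear([.41,x[1]+.02,.17],rate=.1)
env.sleep(.3)
p=imaging.read_camera("scene");T=imaging.read_camera("top")
s=env.get_state();print(s["t"],s["wrist_force"])
a=cv2.resize(p["pixels"][265:325,230:290],(600,600),interpolation=cv2.INTER_CUBIC)
cv2.imwrite("pics/c8.png",cv2.cvtColor(a,cv2.COLOR_RGB2BGR))
E
```

```text
27.4083 [-0.58694394  0.1272678  -0.08504023]
```

View pics/c8.png

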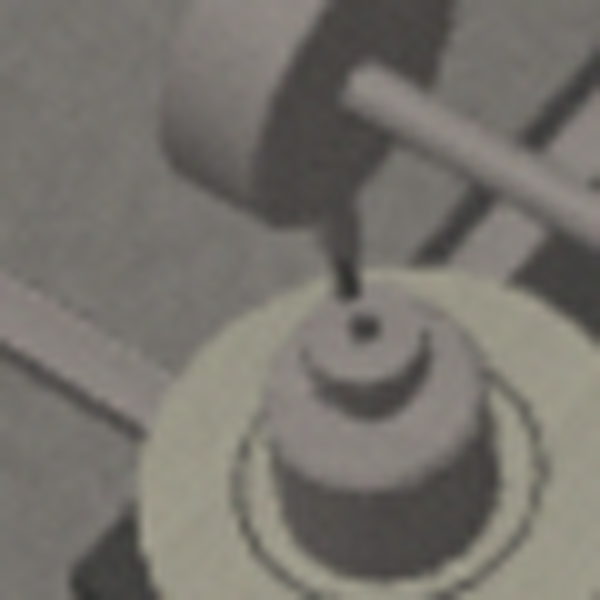

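The weight stands upright on the pan. The dot is at crop (364,327), just under the tip at (347,295), unchanged after release.

```bash
python3 -c "
from plant import env
print(env.sign_off())"
```

```text
the job is handed in; nothing more can be done
None
```

I stood the big weight in the middle of the pan, lowered gently, and slid the carriage until the weight's top was under the probe tip. By the images it is within about 1 mm along the slide and up to 3 mm off sideways. I then let go and handed the job in at about 27 s of the 48 s allowed; no verdict came back.

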